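# Release the latched key of the ring-light box

### The job

One of the four identical push keys on the microscope's ring-light box has been left latched down, only slightly lower than the others: find it (light taps with the closed fingertips will tell), press it down past its latch and let it go, so that it springs up and all four keys stand up. Tap the other keys no more than lightly, so that none of them is pushed as far as its latch. Only touch and press: grip and lift nothing, and leave everything else on the bench where it is.

Things in the scene. Friction and masses are not known exactly. Their poses are not given: they have to be found in the camera images.
- control_box: ring-light control box: light grey case with a dark flat top, 140 mm deep (x), 200 mm wide (y), 64 mm high, fixed. Origin: centre of its underside; x points away from its front (knob, rocker switch), which faces the robot, y left along the key row, z up. On top, 30 mm to the front of the centre, four identical grey keys in a row along y, 34 mm apart. Nothing else on the top but a dust cap behind them.
- key_place1 (a point): centre of the top face of the leftmost key (seen from the robot) when that key is fully up, 82 mm above the bench; fixed to the box, does not move with the key. Each key has a 22 x 22 mm cap that stands 18 mm above the dark top when up, in a black frame 29 mm square and 4 mm high.
- key_place2 (a point): centre of the top face of the second from left key (seen from the robot) when that key is fully up, 82 mm above the bench; fixed to the box, does not move with the key. 
- key_place3 (a point): centre of the top face of the third from left key (seen from the robot) when that key is fully up, 82 mm above the bench; fixed to the box, does not move with the key. 
- key_place4 (a point): centre of the top face of the rightmost key (seen from the robot) when that key is fully up, 82 mm above the bench; fixed to the box, does not move with the key. 
- latched_key (a joint): how far down (m) the key is that starts latched: 0 = fully up, 0.003 = resting latched, 0.008 = at its hard lower stop. Which place it sits in varies and is not told. Latched, its top is 3 mm lower than an up key's and stays hard until about 6 N; pushed on to between 5.5 mm (9 N) and 8 mm (12 N) down and let go, it is freed and springs right up. Up, it acts like the other three.
- other_key1 (a joint): how far down (m) one of the three keys is that start up: 0 = fully up, 0.003 = resting latched, 0.008 = at its hard lower stop. Which place it sits in varies and is not told. Any up key yields at about 2.2 N and takes about 1.2 N more per mm; let go short of 5 mm it springs back up, pushed deeper it latches when let go. All four keys are the same push-push switch.
- other_key2 (a joint): how far down (m) another of the three keys is that start up: 0 = fully up, 0.003 = resting latched, 0.008 = at its hard lower stop. Which place it sits in varies and is not told.
- other_key3 (a joint): how far down (m) another of the three keys is that start up: 0 = fully up, 0.003 = resting latched, 0.008 = at its hard lower stop. Which place it sits in varies and is not told.
- dust_cap: black round lens dust cap, 38 mm across, 16 mm high, lying on the top of the control box behind the keys. Bystander; origin at the centre of its underside.
- tweezers: steel tweezers, 127 mm long, 8 mm high, lying on the bench on the robot's side of the control box. Bystander; origin at the centre of its underside.
- ring_gauge: steel ring gauge for bottle mouths, 60 mm across, 14 mm high, flat on the bench to the right of the control box. Bystander; origin at the centre of its underside.
- marker: white and blue marker pen, 122 mm long, 14 mm thick, lying on the bench to the left of the control box. Bystander; origin at the centre of its underside.
- petri_dish: clear petri dish with two green glass chips, 90 mm across, 15 mm high, on the bench beyond the control box. Bystander; origin at the centre of its underside.
- sample_jar: amber glass jar, 60 mm across, 85 mm high, standing on the bench well to the right. Bystander; origin at the centre of its underside.
- green_bottle: green glass bottle, 62 mm across, 200 mm high, standing on the bench well to the right. Bystander; origin at the centre of its underside.
- spare_objective: spare black microscope objective, 48 mm across, 50 mm high, standing on the bench to the left. Bystander; origin at the centre of its underside.

How it is judged (in metres and radians):
On the way:
1. the latched key is pressed on past its latch (value of joint latched_key above 0.0042 m).
At the end, for the whole second after the job is handed in: all four keys stand up (each less than 1 mm down), no other key was pushed to its latch, and everything else stands within 15 mm of where it was (value of joint each of latched_key, other_key1, other_key2, other_key3 below 0.001 m and distance of each of dust_cap, tweezers, ring_gauge, marker, petri_dish, sample_jar, green_bottle, spare_objective from where it was at the start of the episode below 0.015 m); the robot touches nothing.
It fails at once if a key that was up is pushed as far as its latch (5 mm down) (value of joint any of other_key1, other_key2, other_key3 above 0.005 m).
It fails at once if a bystander is lifted, carried or pushed more than 15 mm away (distance of any of dust_cap, tweezers, ring_gauge, marker, petri_dish, sample_jar, green_bottle, spare_objective from where it was at the start of the episode above 0.015 m).
It fails at once if a key is pulled upwards (value of joint any of latched_key, other_key1, other_key2, other_key3 below -0.0025 m).
It also fails if it takes over 54 s, if anything falls off the work surface, if the arm or the gripper's body presses on something with over 40 N, if the wrist force passes 120 N, or if a joint passes its speed limit or range.

### The arm

A 6-joint arm with a two-finger parallel gripper is mounted at the origin on the work surface. World frame = base frame: x ahead of the robot, y to its left, z up, the work surface at z = 0. Lengths are in mm, angles in rad, forces in N, time in s.
With the tool pointing down it reaches from about 300 to 775 mm from the base axis. Payload 14.6 kg.
Tool frame: the origin (TCP) lies on the centre line of the jaws, within the pads' length; the fingertips stand 19 mm ahead of it and the grasp point (between the pads) is the TCP (bot.tip_reach is the distance from the TCP to the fingertips, in mm); y points along the fingers, x is the direction in which the jaws open and shut, and the axes are right-handed (so a half turn about y gives the same grasp; the last joint's range is limited). The gripper opens to 85 mm and grips with 20 to 120 N. Pads are 22 mm wide; open, the fingers measure 114 mm over their backs; the gripper's body (76 mm by 85 mm) begins 54 mm behind the grasp point. The pads swing forward as they close: fully open they stand 13 mm farther back than shut.
Start: joints at [-1.282, 0.3, 1.521, -0, 1.321, -0.067], TCP at [191.58, -515.545, 250.281] pointing down, gripper open.
Joint ranges: [-3.03, 3.03], [-0.79, 2.21], [0.23, 2.52], [-1.04, 4.18], [0, 3.07], [-2.55, 2.55]. Speed limits (rad/s): [2.22, 2.22, 2.57, 3.14, 3.14, 3.14].

### API

Orientations are given as a unit quaternion [w, x, y, z].
In Python, from rig import bot gives the robot as it stands. Calls block until the motion is done:
- bot.move_to(position, orientation): joint-space move of the TCP to a pose.
- bot.servo_line(position, attitude=None, speed=150, until_force=None): straight line of the TCP; attitude=None keeps the orientation; speed is the mean speed in mm/s. With until_force (N) it stops when the force on the tool has changed by that much, and returns True; else False.
- bot.move_joints(angles): joint-space move.
- bot.move_gripper(opening, grip_force=None): finger opening in mm; grip_force is the grip in N (None keeps the last); returns when the fingers have stopped.
- bot.dwell(seconds).
- bot.ik(position, orientation): joint angles nearest the present ones, or None.
- bot.read_state(): the state.
- bot.read_camera(name): name is "scene" or "top" or "wrist"; returns a dict with "image" (384x512x3 uint8, blue, green, red), "depth" (384x512 float32, mm along the optical axis (not along the pixel's ray), 0 where there is no reading), "fovy" (degrees; the focal length in pixels is half the picture's height over the tangent of half this angle, whatever the lens; pixels are square), "cx", "cy" (the principal point, pixels), "eye" and "attitude" of the camera in the world; the wrist camera has in their place "mount" (4x4, takes a point from camera to tool coordinates, whose origin is the TCP and whose axes are the tool frame's). Camera axes: x right, y down, z forward; pixel columns grow to the right and rows downward; lengths in mm; the calibration is good to about 2 mm. The wrist camera is an equidistant fisheye: a pixel r from the principal point sees the ray r / f radians off the axis. A picture is of the moment at which its call begins: read the wrist's pose just before it.
A pose or a line that the arm cannot do raises bot.MotionError and nothing moves.
- bot.finish_job(): hands the job in, once; it reports no verdict.
The state is a dict: "clock": time; "joint_positions": joint angles; "qvel": joint speeds; "effort": joint torques, N m; "ee_pos": TCP position; "tool_rot": TCP orientation; "ft_force": force on the tool from outside, world axes, zero at the start; "moment": the same for the moment, N m; "grip_width": finger opening in mm.
Only numpy, scipy, OpenCV 4.12 (cv2) and the standard library are available. Lean on these libraries where they do the work, as an engineer would, in place of code of your own. Each camera call takes 0.05 s, during which the arm holds its last target.

## Working session

There is one attempt and no reset: what is moved stays moved. The work goes in short steps, each a Python script; the robot and the scene stay as the last script left them, time stands still between calls to the robot, and variables do not carry over. Pictures are saved under pics/ and viewed, and the job is handed in when it is done.

```bash
ls; mkdir -p pics
python3 - <<'E'
from rig import bot
import cv2,numpy as np
s=bot.read_state(); print(s)
for n in ("scene","top"):
    c=bot.read_camera(n); cv2.imwrite(f"pics/{n}1.png",c["image"]); np.savez(f"{n}1.npz",**c)
    print(n,{k:c[k] for k in c if k not in("image","depth")})
print(bot.tip_reach)
E
```

```text
pics
{'clock': 0.0, 'joint_positions': array([-1.28157478e+00,  3.00494635e-01,  1.52161573e+00, -2.36962932e-05,
        1.32070654e+00, -6.66157284e-02]), 'qvel': array([-4.03800648e-04,  4.03257312e-04, -1.19085694e-04, -2.85845767e-06,
        7.37245527e-04, -3.74899398e-04]), 'effort': array([ 4.39001633e-05, -5.43503380e+01, -3.61787724e+01, -8.53803863e-05,
        4.01013298e-03, -2.28768334e-05]), 'ee_pos': array([ 191.52624399, -515.33457974,  249.69373475]), 'tool_rot': array([ 0.58086273, -0.58033506,  0.40395782, -0.40327136]), 'ft_force': array([-0.37779026, -0.70604018,  0.55228374]), 'moment': array([ 0.036843  ,  0.07739371, -0.0132198 ]), 'grip_width': 85.73132999570346}
scene {'fovy': 52.490048962930615, 'cx': 254.7652737913602, 'cy': 184.78943229786955, 'eye': array([ 837.24815305,  528.78886155, 1032.81636317]), 'attitude': array([-0.06656313,  0.22636544,  0.93496641, -0.26488838])}
top {'fovy': 43.84844913643263, 'cx': 257.28004135727264, 'cy': 191.68213486348188, 'eye': array([ 433.07130475,   -6.49506663, 1351.74830011]), 'attitude': array([-0.04862326,  0.709079  , -0.7027606 ,  0.03114951])}
19.0
```

View pics/scene1.png

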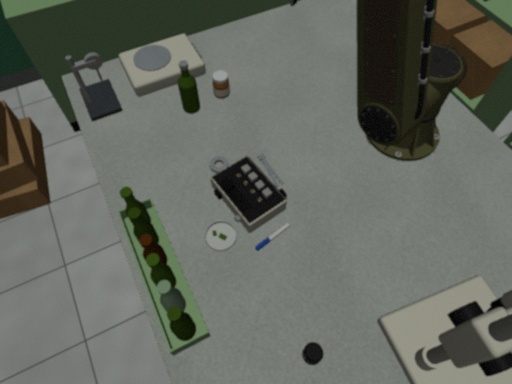

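View pics/top1.png

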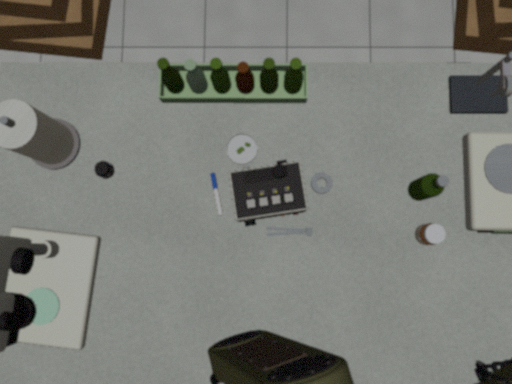

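```bash
cat > h.py <<'E'
import numpy as np,cv2
from scipy.spatial.transform import Rotation as R
def rot(q): return R.from_quat([q[1],q[2],q[3],q[0]])
def quat(r): q=r.as_quat(); return np.array([q[3],q[0],q[1],q[2]])
def ray(c,u,v):
    f=192/np.tan(np.radians(float(c["fovy"]))/2)
    return rot(c["attitude"]).apply([(u-c["cx"])/f,(v-c["cy"])/f,1.0])
def onplane(c,u,v,z):
    d=ray(c,u,v);e=np.array(c["eye"]);return e+d*(z-e[2])/d[2]
def withdepth(c,u,v):
    return np.array(c["eye"])+ray(c,u,v)*c["depth"][int(round(v)),int(round(u))]
E
python3 - <<'E'
from h import *
print(rot([ 0.58086273, -0.58033506,  0.40395782, -0.40327136]).as_matrix().round(3))
for n in("scene","top"):
    c=np.load(n+"1.npz"); im=c["image"]
    cv2.imwrite(f"pics/{n}1b.png",cv2.resize(im[120:320,130:380],None,fx=3,fy=3,interpolation=cv2.INTER_CUBIC))
E
```

```text
[[ 0.348 -0.     0.937]
 [-0.937  0.001  0.348]
 [-0.001 -1.     0.   ]]
```

Run:
```python
from h import *
T=np.load("top1.npz");S=np.load("scene1.npz")
for n,c,roi in(("top",T,(150,235,225,310)),("scene",S,(150,230,200,295))):
    a,b,l,r=roi
    im=c["image"][a:b,l:r]; cv2.imwrite(f"pics/{n}1c.png",cv2.resize(im,None,fx=8,fy=8,interpolation=cv2.INTER_CUBIC)[:600,:800])
    g=cv2.cvtColor(im,cv2.COLOR_BGR2GRAY)
    m=(g>95).astype(np.uint8)
    k,lab,st,ce=cv2.connectedComponentsWithStats(m)
    for i in range(1,k):
        if 20<st[i,4]<250:
            u,v=ce[i]+[l,a]; print(n,st[i],(u.round(2),v.round(2)),onplane(c,u,v,82).round(1),withdepth(c,u,v).round(1))
```

```text
top [59 43  9  9 67] (np.float64(288.15), np.float64(197.25)) [562.5 -57.   82. ] [562.  -56.8  87. ]
top [47 45  8  9 64] (np.float64(275.53), np.float64(199.12)) [557.2 -23.3  82. ] [557.4 -23.3  80.2]
top [34 47  9  9 69] (np.float64(263.09), np.float64(201.3)) [551.1   9.9  82. ] [551.2   9.9  81.7]
top [21 49  9  9 66] (np.float64(250.45), np.float64(203.05)) [546.2  43.6  82. ] [546.   43.6  83.6]
scene [42 15  8  6 32] (np.float64(245.47), np.float64(167.56)) [561.1 -56.7  82. ] [562.  -54.9  84.8]
scene [49 23  8  6 33] (np.float64(252.42), np.float64(175.45)) [555.5 -22.6  82. ] [555.5 -22.7  81.8]
scene [56 31  7  7 32] (np.float64(259.22), np.float64(183.97)) [551.5  12.3  82. ] [550.8  11.1  79.8]
scene [63 39  8  7 36] (np.float64(266.53), np.float64(191.67)) [544.9  44.5  82. ] [545.2  45.   83. ]
```

View pics/top1c.png

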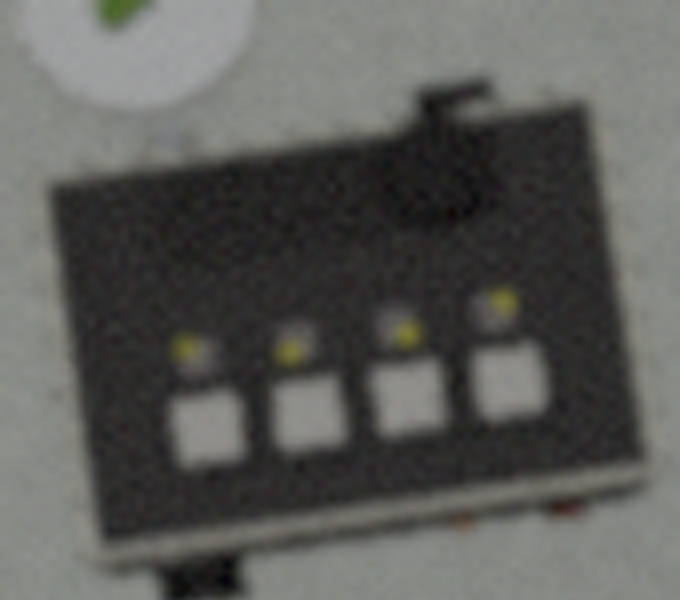

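View pics/scene1c.png

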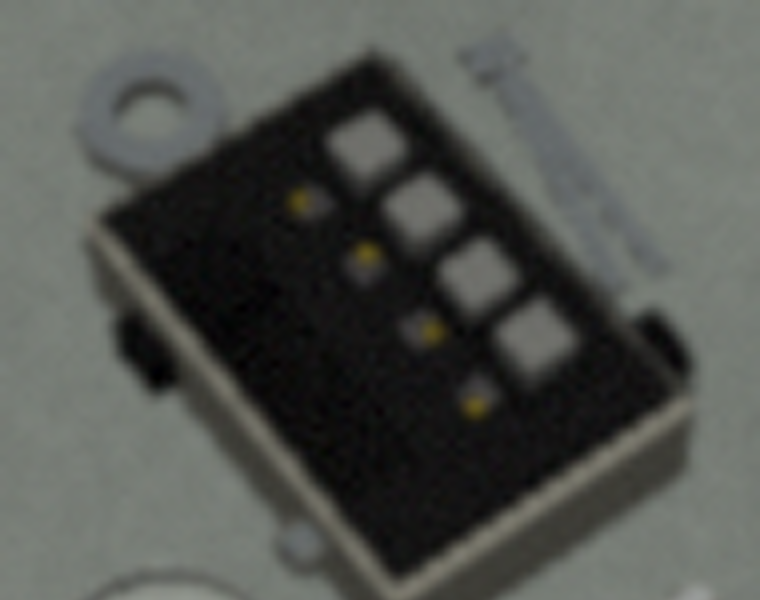

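Run:
```python
from h import *
from rig import bot
T=np.load("top1.npz");S=np.load("scene1.npz")
tp=[(250.45,203.05),(263.09,201.3),(275.53,199.12),(288.15,197.25)]
sp=[(266.53,191.67),(259.22,183.97),(252.42,175.45),(245.47,167.56)]
K=[]
for a,b in zip(tp,sp):
    d1,d2=ray(T,*a),ray(S,*b);e1,e2=T["eye"],S["eye"]
    t=np.linalg.lstsq(np.c_[d1,-d2],e2-e1,rcond=None)[0]
    p,q=e1+t[0]*d1,e2+t[1]*d2
    print("tri",((p+q)/2).round(1),"gap",np.linalg.norm(p-q).round(2))
    K.append((onplane(T,*a,82)+onplane(S,*b,82))/2)
K=np.array(K);c=K.mean(0);u,s,vt=np.linalg.svd(K[:,:2]-c[:2]);y=vt[0]*np.sign(vt[0][1])
x=np.array([y[1],-y[0]])
print("pitch",s[0]/np.sqrt(5),"yaw",np.degrees(np.arctan2(x[1],x[0])))
P=np.array([[*(c[:2]+y*34*k),82] for k in(1.5,.5,-.5,-1.5)]);print(P.round(1))
np.savez("keys.npz",P=P,x=x,y=y)
for sg in(1,-1):
    tx=np.array([*x,0])*sg;ty=np.array([0,0,-1.]);q=quat(R.from_matrix(np.c_[tx,ty,np.cross(tx,ty)]))
    print(sg,q,[None if (j:=bot.ik([*p[:2],125],q)) is None else j.round(2) for p in P])
```

```text
tri [545.5  44.1  82. ] gap 1.55
tri [551.   10.3  78.9] gap 1.13
tri [556.5 -22.8  82.7] gap 1.8
tri [561.9 -56.6  82.9] gap 1.33
pitch 34.111038639203954 yaw 9.102950431731454
[[545.7  44.2  82. ]
 [551.1  10.6  82. ]
 [556.5 -22.9  82. ]
 [561.8 -56.5  82. ]]
1 [-0.70487688  0.70487688  0.05611225 -0.05611225] [array([ 0.01,  0.43,  1.66, -0.  ,  1.06, -0.14]), array([-0.05,  0.44,  1.64, -0.  ,  1.06, -0.21]), array([-0.11,  0.45,  1.63, -0.  ,  1.07, -0.27]), array([-0.17,  0.46,  1.6 , -0.  ,  1.07, -0.32])]
-1 [ 0.05611225 -0.05611225  0.70487688 -0.70487688] [None, None, None, None]
```

Run:
```python
from h import *
from rig import bot
D=np.load("keys.npz");P=D["P"];x=D["x"]
tx=np.array([*x,0]);ty=np.array([0,0,-1.]);q=quat(R.from_matrix(np.c_[tx,ty,np.cross(tx,ty)]))
bot.move_to([*P[0][:2],180],q)
bot.move_gripper(0)
s=bot.read_state();print(s["clock"],s["ee_pos"],s["ft_force"],s["grip_width"])
bot.servo_line([*P[0][:2],108])
bot.dwell(.2)
f0=bot.read_state()["ft_force"]
w=bot.read_camera("wrist");cv2.imwrite("pics/w1.png",w["image"])
hit=bot.servo_line([*P[0][:2],98],speed=8,until_force=2)
s=bot.read_state();print(hit,s["clock"],s["ee_pos"].round(2),s["ft_force"]-f0)
bot.servo_line([*P[0][:2],108],speed=60)
s=bot.read_state();print(s["clock"],s["ee_pos"],s["ft_force"])
```

```text
3.2333 [545.71218527  44.22614053 180.00638905] [ 0.56096911  0.89119458 -0.34113346] 0.030529052079200727
True 5.0 [545.67  44.22 100.48] [-0.03629601 -0.21529044  4.39004414]
5.2833 [545.82714732  44.23264701 108.3643879 ] [-0.03794277  0.21720825  0.0993651 ]
```

View pics/w1.png

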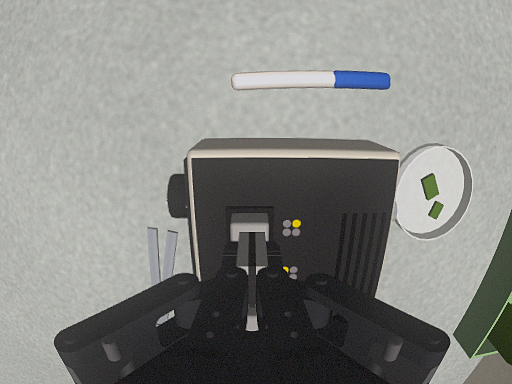

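The fingertips (about (250,240)) sit over key 1, between the LEDs (292,228) and the front edge. Key 1 stopped the tip at z 81.5, so it is up. Next I tap the other three the same way.

Run:
```python
from h import *
from rig import bot
D=np.load("keys.npz");P=D["P"]
for i in(1,2,3):
    bot.servo_line([*P[i][:2],108],speed=80)
    bot.dwell(.2)
    f0=bot.read_state()["ft_force"]
    hit=bot.servo_line([*P[i][:2],96.5],speed=8,until_force=2)
    s=bot.read_state();print(i+1,hit,s["clock"],s["ee_pos"].round(2),(s["ft_force"]-f0).round(2))
    bot.servo_line([*P[i][:2],108],speed=60)
print(bot.read_state()["clock"])
```

```text
2 True 7.1417 [551.06  10.62  98.35] [0.85 1.72 2.73]
3 True 9.15 [556.45 -22.94 100.5 ] [0.75 0.18 2.88]
4 True 11.125 [561.83 -56.5  100.5 ] [ 0.08 -1.72  2.69]
11.4083
```

Key 2 is the latched one: it stopped 2.15 mm lower than the others and was hard. That matches the triangulated height of 78.9 mm. Now I press it.

Run:
```python
from h import *
from rig import bot
P=np.load("keys.npz")["P"];p=P[1][:2]
bot.servo_line([*p,108],speed=80)
bot.dwell(.2)
f0=bot.read_state()["ft_force"]
hit=bot.servo_line([*p,94.1],speed=8,until_force=11.5)
s=bot.read_state();print(hit,s["clock"],s["ee_pos"].round(2),(s["ft_force"]-f0).round(2))
bot.dwell(.15)
s=bot.read_state();print(s["ee_pos"].round(2),(s["ft_force"]-f0).round(2))
bot.servo_line([*p,108],speed=30)
bot.dwell(.3)
f0=bot.read_state()["ft_force"]
hit=bot.servo_line([*p,98],speed=8,until_force=2)
s=bot.read_state();print("check",hit,s["clock"],s["ee_pos"].round(2),(s["ft_force"]-f0).round(2))
bot.servo_line([*p,108],speed=60)
bot.servo_line([*p,200],speed=120)
bot.servo_line([p[0]-200,p[1],250],speed=150)
for n in ("scene","top"):
    c=bot.read_camera(n); cv2.imwrite(f"pics/{n}2.png",c["image"]); np.savez(f"{n}2.npz",**c)
print(bot.read_state()["clock"])
```

```text
False 14.4917 [551.17  10.65  94.81] [-4.07  0.24  8.57]
[551.18  10.62  94.82] [-4.51  1.72  9.55]
check True 16.4333 [551.07  10.62 100.53] [ 1.67 -0.23  3.11]
19.25
```

Run:
```python
from h import *
ims=[]
for n in("top","scene"):
    a,b=np.load(n+"1.npz")["image"],np.load(n+"2.npz")["image"]
    d=cv2.absdiff(cv2.GaussianBlur(a,(3,3),0),cv2.GaussianBlur(b,(3,3),0)).max(2)
    ims.append(np.vstack([b[:290] if n=="top" else b[94:],cv2.cvtColor(np.clip(d[:290] if n=="top" else d[94:],0,60)*4,cv2.COLOR_GRAY2BGR)]))
cv2.imwrite("pics/diff.png",cv2.resize(np.hstack(ims),(800,453)))
```

```text
(no output)
```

View pics/diff.png

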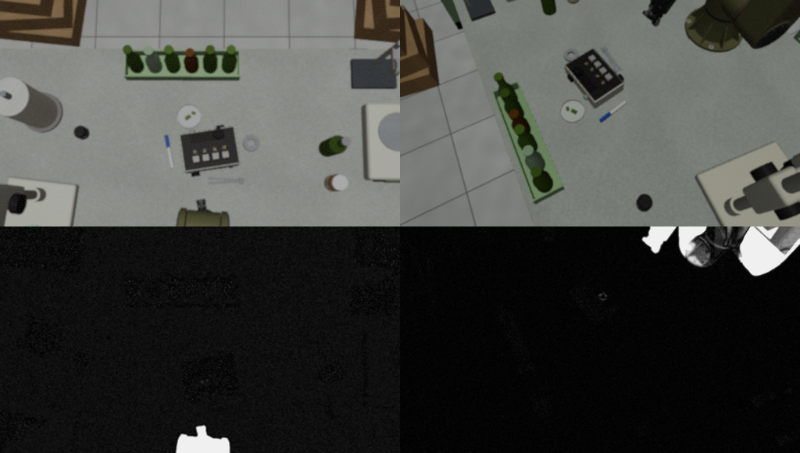

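The before/after difference shows only the arm and key 2 changing, with key 2 at (602,297) in the scene-camera half. None of the bystanders has moved, so I hand in.

Run:
```python
from rig import bot
s=bot.read_state();print(s["clock"],s["ft_force"]);bot.finish_job()
```

```text
19.25 [ 0.57067842  0.46926665 -0.54520552]
the job is handed in; nothing more can be done
```

The latched key was the second from the left. I pressed it past its latch and it sprang back up; the job was handed in at 19.25 s on the robot's clock.

- **Finding it:** I located the four keys from the top and scene cameras; key 2 triangulated to 78.9 mm, the other three to 82–83 mm. Light taps agreed: keys 1, 3 and 4 stopped the tool at 100.5 mm and key 2 at 98.35 mm. The other keys moved only about 0.5 mm, with at most 4.4 N on them.
- **Pressing it:** I pushed key 2 to about 6 mm down, with 9.6 N, and let go. The press ended at its position limit of 94.1 mm, not at the 11.5 N force stop. The arm gave about 0.7 mm under the load, so the tool actually reached 94.8 mm.
- **Last checks:** A light tap afterwards met key 2 at 100.53 mm, level with the other three. Comparing pictures from before and after showed only the arm and key 2 changed, and the arm was clear of everything. I found no disagreements or failed checks.

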